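# Release the spring-loaded fish tin and stop it with the other finger

## Task

Press the red key of the spring-loaded tin dispenser down with one fingertip and, with the other finger, stop the fish tin that pops out, so that its front edge comes to rest over the green band and it never runs out past the front lip. Do not grip, squeeze or lift the tin, and leave the round tin, the cup and the salt shaker where they stand. Finish while holding: one finger keeps the key down and the tin stays pressed against the other finger.

Things in the scene. Friction and masses are not known exactly. Their poses are not given: they have to be found in the camera images.
- tray: White tin dispenser, fixed; place and yaw vary. Origin: centre of its underside on the worktop; x runs along the lane to the back (away from the robot at yaw 0), y left, z up. Lane: level, tray x = -110 (open front lip) to +81 mm (spring housing, 44 mm high), floor 16 mm above the worktop, 64 mm wide between 3 mm side walls whose tops are 28 mm above the worktop.
- key (a joint): Travel of the red key, m: 0 up, 0.012 fully down (hard stop). Spring: 3 N at the start, 5.4 N at the end; the rubbing catch adds 1 to 4 N. The key carries the dark catch that stands across the lane, 7 mm above its floor, in front of the tin; the tin is let go about 7 mm down. The key rises again if let go.
- key_top (a point): Centre of the red key's top (46 x 46 mm), at tray x = -75, y = +61 mm, left of the lane's open part; moves with the key. It is 34 mm above the worktop when up, 22 mm fully down (6 mm above the lane floor), so that the other finger, of equal length and placed in the lane, then stands in front of the tin with its tip about 6 mm over the floor.
- band (a point): Centre of the green band painted on the lane floor, at tray x = -72, y = 0 mm, 16 mm above the worktop; the band covers tray x = -92.5 to -51.5 mm.
- tin: Flat oblong fish tin, 105 x 63 x 26 mm, about 150 g, loose, lengthwise in the lane behind the catch. Origin: centre of its underside; its y axis lies along its length. At rest its centre is at tray x = +13 mm, its front edge at -38 mm, its top 42 mm above the worktop. The front is flat over the middle 42 mm. Stopped by a finger, its centre is 51 mm behind that finger's face.
- round_tin: Round food tin, 75 mm across, 58 mm high, bystander. Origin: centre of its underside.
- cup: White espresso cup, red inside, 62 mm across, 51 mm high, bystander. Origin: underside.
- salt: Salt shaker with grey top, 44 mm across, 90 mm high, bystander. Origin: centre of its underside.
- pusher (a joint): Travel of the grey spring pusher behind the tin, m: 0 at the back, up to 0.08 towards the lip (-x). Its spring gives 4 N at 0 and 2.7 N at 0.065. As soon as the catch is down it drives the tin out within about half a second, and keeps pressing; a tin that nothing stops runs out past the lip.
Things that resemble listed ones, but are neither listed nor needed, are in the scene too. What is meant by the tray is not brown, and is the larger of those in its own colour.

How it is judged:
By the outcome, as a careful person would: the job done as asked, in the order asked, and still so for the second after the job is handed in, while the arm keeps its last pose, push and grip.
It also fails if it takes over 29 s, if anything falls off the work surface, if the arm or the gripper's body presses on something with over 40 N, if the wrist force passes 120 N, or if a joint passes its speed limit or range.

## Robot

A 6-joint arm with a two-finger parallel gripper is mounted at the origin on a cart in front of the work surface, level with it; the furniture and walls round the work are solid. World frame = base frame: x ahead of the robot, y to its left, z up, the work surface at z = 0. Lengths are in m, angles in degrees, forces in N, time in s.
With the tool pointing down it reaches from about 0.275 to 0.75 m from the base axis. Payload 10.2 kg.
Tool frame: the origin (TCP) lies at the very end of the fingers, on their centre line; the grasp point (between the pads) lies robot.grip_depth behind it (robot.grip_depth is the distance from the TCP to the grasp point, in m); z points along the fingers, y is the line along which they close (so a half turn about z gives the same grasp; the last joint's range is limited). The gripper opens to 85 mm and grips with 20 to 120 N. Pads are 22 mm wide; open, the fingers measure 114 mm over their backs; the gripper's body (76 mm by 85 mm) begins 54 mm behind the grasp point. The pads swing forward as they close: fully open they stand 13 mm farther back than shut.
Start: joints at [-80.81, 17.928, 85.812, -0, 76.261, -12.8], TCP at [0.197, -0.487, 0.196] pointing down, gripper open.
Joint ranges: [-168.41, 168.41], [-55.51, 124.54], [10.69, 146.95], [-70.63, 250.63], [1, 178], [-165.06, 165.06]. Speed limits (degrees/s): [136.94, 136.94, 172.46, 180, 180, 180].

## Interface

Orientations are given as [roll, pitch, yaw] about the fixed x, y, z axes, in that order (R = Rz(yaw) Ry(pitch) Rx(roll)).
In Python, from plant import robot gives the robot as it stands. Calls block until the motion is done:
- robot.move_to(position, orientation): joint-space move of the TCP to a pose.
- robot.line_to(position, rot=None, speed=0.15, max_force=None): straight line of the TCP; rot=None keeps the orientation; speed is the mean speed in m/s. With max_force (N) it stops when the force on the tool has changed by that much, and returns True; else False.
- robot.goto_joints(angles): joint-space move.
- robot.grip(opening, strength=None): opening from 0.0 (shut) to 1.0 (fully open); strength is the grip in N (None keeps the last); returns when the fingers have stopped.
- robot.pause(seconds).
- robot.solve_ik(position, orientation): joint angles nearest the present ones, or None.
- robot.snapshot(name): name is "scene" or "top"; returns (picture, depth): 384x512x3 uint8, red, green, blue; 384x512 float32, m along the optical axis (not along the pixel's ray), 0 where there is no reading.
- robot.calibration(name): a dict with "mtx" (3x3 intrinsics, pixels), "dist_coeffs" ([k1, k2, p1, p2, k3] as OpenCV has them; the pictures are not rectified), "extrinsics" (4x4, takes a point from world to camera coordinates). Camera axes: x right, y down, z forward; pixel columns grow to the right and rows downward; lengths in m; the calibration is good to about 2 mm. A picture is of the moment at which its call begins. calibration takes no time and is no camera call.
A pose or a line that the arm cannot do raises robot.MotionError and nothing moves.
- robot.hand_in(): hands the job in; it is judged then, once.
Readings, each from a call of its own:
- robot.get_clock(): time.
- robot.get_joint_positions(): joint angles.
- robot.get_joint_vel(): joint speeds.
- robot.get_joint_efforts(): joint torques, N m.
- robot.get_ee_pos(): TCP position.
- robot.get_ee_rot(): TCP orientation.
- robot.get_ft_force(): force on the tool from outside, world axes, zero at the start.
- robot.get_moment(): the same for the moment, N m.
- robot.get_width(): opening from 0.0 (shut) to 1.0 (fully open).
- robot.get_gripper_force(): force on a finger pad.
Only numpy, scipy, OpenCV 4.12 (cv2) and the standard library are available. Lean on these libraries where they do the work, as an engineer would, in place of code of your own. Each camera call takes 0.05 s, during which the arm holds its last target. There are 200 camera calls.

## Working session

There is one attempt and no reset: what is moved stays moved. The work goes in short steps, each a Python script; the robot and the scene stay as the last script left them, time stands still between calls to the robot, and variables do not carry over. Pictures are saved under pics/ and viewed, at most 10 in all, crops included, and the job is handed in when it is done.

```bash
mkdir -p pics; ls; python3 - <<'E'
from plant import robot
import cv2,numpy as np
for n in("scene","top"):
    p,d=robot.snapshot(n); cv2.imwrite(f"pics/{n}.png",p[:,:,::-1]); np.savez(f"{n}.npz",p=p,d=d)
    c=robot.calibration(n); print(n,c)
print(robot.grip_depth,robot.get_ee_rot(),robot.get_clock())
E
```

```text
pics
scene {'mtx': array([[376.61147851,   0.        , 254.34099917],
       [  0.        , 376.61147851, 188.7261837 ],
       [  0.        ,   0.        ,   1.        ]]), 'dist_coeffs': array([-0.12495397,  0.        ,  0.        ,  0.        ,  0.        ]), 'extrinsics': array([[-0.85217521, -0.5229312 ,  0.01844897,  0.50148946],
       [-0.31101255,  0.47784592, -0.82154395,  0.18438832],
       [ 0.4207952 , -0.70583725, -0.56984662,  0.68661828],
       [ 0.        ,  0.        ,  0.        ,  1.        ]])}
top {'mtx': array([[409.8911303 ,   0.        , 248.91295644],
       [  0.        , 409.8911303 , 183.45259365],
       [  0.        ,   0.        ,   1.        ]]), 'dist_coeffs': array([-0.12260056,  0.        ,  0.        ,  0.        ,  0.        ]), 'extrinsics': array([[-0.02603838, -0.99951078, -0.01732617,  0.07540388],
       [-0.98877555,  0.02830177, -0.14670349,  0.55519114],
       [ 0.14712208,  0.01331177, -0.98902876,  0.81239582],
       [ 0.        ,  0.        ,  0.        ,  1.        ]])}
0.0187 [-1.79932916e+02 -1.43948343e-02  2.19914510e+01] 0.1
```

View pics/scene.png

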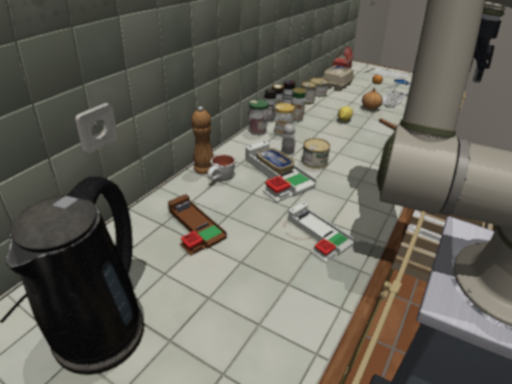

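View pics/top.png

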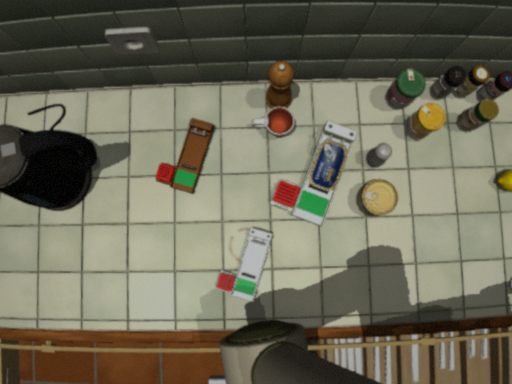

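The top view shows the target white dispenser: band near (312,205), key near (287,194), tin near (328,165). The small white dispenser and the brown one are decoys.

```bash
cat >h.py <<'E'
import cv2,numpy as np
from plant import robot
def ray(n,uv,z):
    c=robot.calibration(n);E=c["extrinsics"];R,t=E[:3,:3],E[:3,3]
    q=cv2.undistortPoints(np.float64(uv).reshape(-1,1,2),c["mtx"],c["dist_coeffs"])[:,0]
    d=np.c_[q,np.ones(len(q))]@R; o=-R.T@t
    return o+d*((z-o[2])/d[:,2])[:,None]
def blob(p,col,box):
    r,g,b=[p[...,i].astype(int) for i in range(3)]
    m=(r>g+60)&(r>b+60) if col=="r" else (g>r+50)&(g>b+30)
    k=np.zeros(m.shape,np.uint8);x0,y0,x1,y1=box;k[y0:y1,x0:x1]=m[y0:y1,x0:x1]
    k=cv2.morphologyEx(k,cv2.MORPH_CLOSE,np.ones((3,3)))
    return max(cv2.findContours(k,cv2.RETR_EXTERNAL,cv2.CHAIN_APPROX_NONE)[0],key=cv2.contourArea)
def rect(n,c,z):
    P=ray(n,c[:,0],z)[:,:2]
    return cv2.minAreaRect(np.float32(P*1000))
E
python3 - <<'E'
from h import *
boxes={"top":((268,175,303,212),(290,185,335,230)),"scene":((260,170,293,200),(280,165,320,195))}
for n in boxes:
    f=np.load(n+".npz");p,d=f["p"],f["d"]
    R=[]
    for col,box,z in(("r",boxes[n][0],.034),("g",boxes[n][1],.016)):
        c=blob(p,col,box);r=rect(n,c,z);R.append(np.array(r[0]));
        M=cv2.moments(c);u=(M['m10']/M['m00'],M['m01']/M['m00'])
        dep=d[int(u[1]),int(u[0])];E=robot.calibration(n)["extrinsics"];q=ray(n,[u],z)[0]
        print(n,col,r,u,cv2.boundingRect(c),"centroid",q,"depth",dep,"expected",(E@np.r_[q,1])[2])
    v=R[0]-R[1];print("dist(61)",np.hypot(*v),"yaw",np.degrees(np.arctan2(v[1],v[0]))-np.degrees(np.arctan2(61,-3)))
E
```

```text
top r ((534.7158813476562, -16.71278953552246), (45.70439147949219, 44.94532012939453), 67.03952026367188) (285.94117647058823, 193.5070588235294) (273, 181, 27, 26) centroid [ 0.5346842  -0.01663677  0.034     ] depth 0.85847133 expected 0.857211225660318
top g ((514.6337280273438, -73.91423034667969), (58.95271301269531, 39.874385833740234), 67.19712829589844) (312.5514051938811, 203.1828530771967) (297, 191, 32, 26) centroid [ 0.5144472  -0.07401856  0.016     ] depth 0.8720889 expected 0.8712725810047928
dist(61) 60.62423370940751 yaw -22.160596174734152
scene r ((530.2811279296875, -9.196834564208984), (48.86563491821289, 53.68100357055664), 64.79660034179688) (277.33486590038314, 183.5088122605364) (266, 176, 24, 16) centroid [ 0.53011782 -0.00838032  0.034     ] depth 0.9025224 expected 0.8962296758611225
scene g ((510.7388000488281, -77.31793212890625), (45.180335998535156, 32.594512939453125), 66.3045654296875) (296.9166666666667, 179.07407407407408) (287, 174, 21, 11) centroid [ 0.51032804 -0.07706979  0.016     ] depth 0.94435924 expected 0.9466430545301061
dist(61) 70.86879787623053 yaw -18.822486974312596
```

Top-view sizes and depths fit the given dimensions (key 46 x 45 mm, key to band 60.6 mm), so yaw is about -22.5. Next I'll move above the tray and check the finger alignment.

```bash
cat >>h.py <<'E'
yaw=-22.5;a=np.radians(yaw);X=np.array([np.cos(a),np.sin(a)]);Y=np.array([-X[1],X[0]])
B=np.array([.5148,-.0739])
def T(x,y,z): return np.r_[B+X*(x+.072)+Y*y,z]
E
python3 - <<'E'
from h import *
robot.grip(46.5/85)
print(robot.get_width(),robot.solve_ik(T(-.08,.0305,.13),[180,0,yaw]))
robot.move_to(T(-.08,.0305,.13),[180,0,yaw])
robot.line_to(T(-.08,.0305,.06))
print(robot.get_ee_pos(),T(-.08,.0305,.06),robot.get_ee_rot(),robot.get_clock(),robot.get_ft_force())
for n in("scene","top"):
    p,d=robot.snapshot(n)
    x,y=(220,110) if n=="scene" else (240,110)
    cv2.imwrite(f"pics/{n}2.png",cv2.resize(p[y:y+125,x:x+130,::-1],None,fx=4.5,fy=4.5,interpolation=cv2.INTER_CUBIC))
E
```

```text
0.5467366639013277 [-1.76010048e+01  2.09330933e+01  9.20042688e+01 -2.54444375e-14
  6.70626380e+01  9.48989952e+01]
[ 0.5195518  -0.04303763  0.06072723] [ 0.51908081 -0.04266021  0.06      ] [-1.79993555e+02 -6.26324605e-02 -2.25208857e+01] 3.175 [0.56382463 0.84706538 0.32509412]
```

View pics/scene2.png

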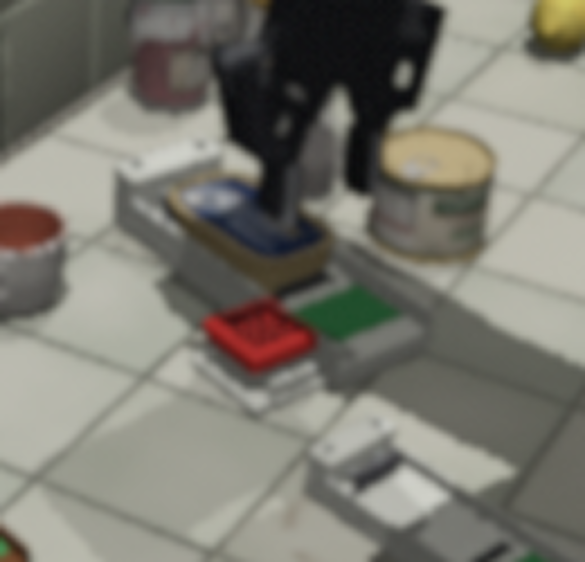

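View pics/top2.png

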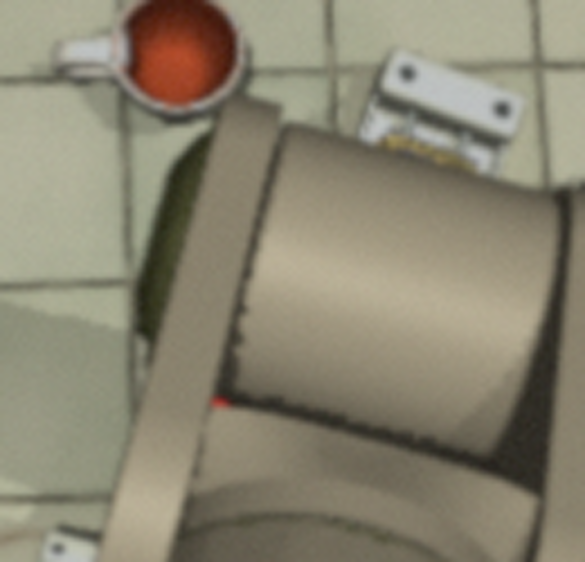

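Scene crop: the near finger's tip is at crop (285,228), full image about (283,161); the far finger's tip is at crop (358,190), full image about (299.5,152). I'll compare these with the projected expected positions.

```bash
python3 - <<'E'
from h import *
c=robot.calibration("scene");E=c["extrinsics"];r=cv2.Rodrigues(E[:3,:3])[0]
for y in(.061,0):
  for z in(.06,.067,.075,.016,.034):
    print(y,z,cv2.projectPoints(T(-.08,y,z)[None],r,E[:3,3],c["mtx"],c["dist_coeffs"])[0].ravel())
E
```

```text
0.061 0.06 [278.9238635  173.05472008]
0.061 0.067 [279.0880966  170.53160883]
0.061 0.075 [279.27723541 167.62077834]
0.061 0.016 [277.91813432 188.41744934]
0.061 0.034 [278.3240719 182.2347789]
0 0.06 [298.33817747 165.51917378]
0 0.067 [298.57824835 163.05118762]
0 0.075 [298.85451749 160.20522568]
0 0.016 [296.86438258 180.56854237]
0 0.034 [297.45999718 174.50735877]
```

```bash
python3 - <<'E'
from h import *
p,d=robot.snapshot("scene");np.savez("s3.npz",p=p,d=d)
c=robot.calibration("scene");E=c["extrinsics"]
for u,v in [(281,150),(281,155),(282,158),(283,160),(298,140),(299,146),(299,150),(299,152)]:
    q=cv2.undistortPoints(np.float64([[[u,v]]]),c["mtx"],c["dist_coeffs"]).ravel()
    w=np.linalg.inv(E)@np.r_[np.r_[q,1]*d[v,u],1]
    r=w[:2]-B
    print(u,v,d[v,u],w[:3].round(4),"tray",(r@X-.072).round(4),(r@Y).round(4))
cv2.imwrite("pics/s3.png",cv2.resize(p[120:200,250:340,::-1],None,fx=7,fy=7,interpolation=cv2.INTER_NEAREST))
E
```

```text
281 150 0.8429058 [ 0.5265 -0.0089  0.1256] tray -0.086 0.0645
281 155 0.84794796 [ 0.525  -0.0075  0.1139] tray -0.088 0.0652
282 158 0.85931045 [ 0.5253 -0.0144  0.1027] tray -0.085 0.059
283 160 0.8613574 [ 0.5228 -0.015   0.0979] tray -0.0872 0.0575
298 140 0.8754795 [ 0.5127 -0.0668  0.1299] tray -0.0766 0.0058
299 146 0.8787862 [ 0.5076 -0.064   0.1168] tray -0.0825 0.0064
299 150 0.886127 [ 0.5073 -0.0655  0.1056] tray -0.0822 0.0049
299 152 0.89037544 [ 0.5073 -0.0667  0.0996] tray -0.0817 0.0038
```

View pics/s3.png

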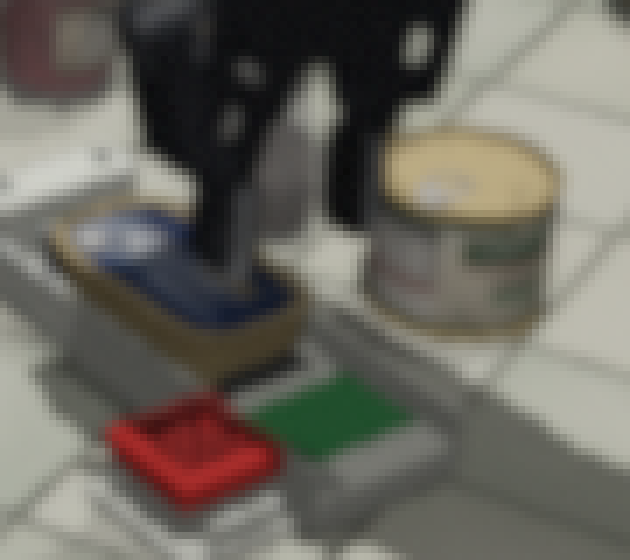

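The fingertips look higher than the TCP reading suggests, so I'll find the key by touch. A light threshold stays below the key's 3 N preload.

```bash
python3 - <<'E'
from h import *
robot.pause(.2);f0=robot.get_ft_force()
hit=robot.line_to(T(-.08,.0305,.012),speed=.03,max_force=2.5)
print(hit,robot.get_ee_pos(),robot.get_ee_rot(),robot.get_ft_force()-f0,robot.get_moment(),robot.get_clock())
p,d=robot.snapshot("scene")
cv2.imwrite("pics/s4.png",cv2.resize(p[120:200,250:340,::-1],None,fx=7,fy=7,interpolation=cv2.INTER_CUBIC))
E
```

```text
False [ 0.5191617  -0.04268355  0.01213994] [-1.79998475e+02 -1.60031958e-02 -2.25013390e+01] [-0.57008486  1.40942725  0.35343053] [-0.02010313 -0.01426539  0.00481836] 5.275
```

View pics/s4.png

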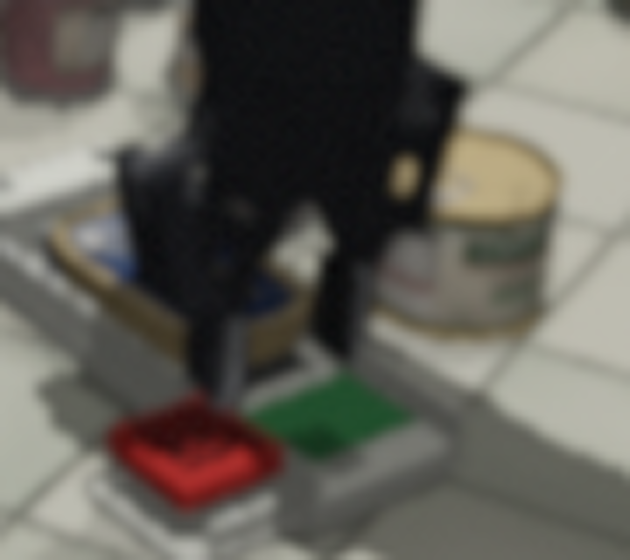

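The near tip is at crop (215,408), about 10 mm above the red key top and inside its outline; the far finger is over the lane. I'll keep descending by touch.

```bash
python3 - <<'E'
from h import *
hit=robot.line_to(T(-.08,.0305,-.016),speed=.02,max_force=2.5)
print(hit,robot.get_ee_pos(),robot.get_ft_force(),robot.get_moment(),robot.get_clock())
p,d=robot.snapshot("scene")
cv2.imwrite("pics/s5.png",cv2.resize(p[120:200,250:340,::-1],None,fx=7,fy=7,interpolation=cv2.INTER_CUBIC))
E
```

```text
True [ 0.51899005 -0.04263469 -0.00448737] [ 0.35462748 -0.57762588  1.3512288 ] [ 0.0306778  -0.17378936  0.04012215] 6.175
```

View pics/s5.png

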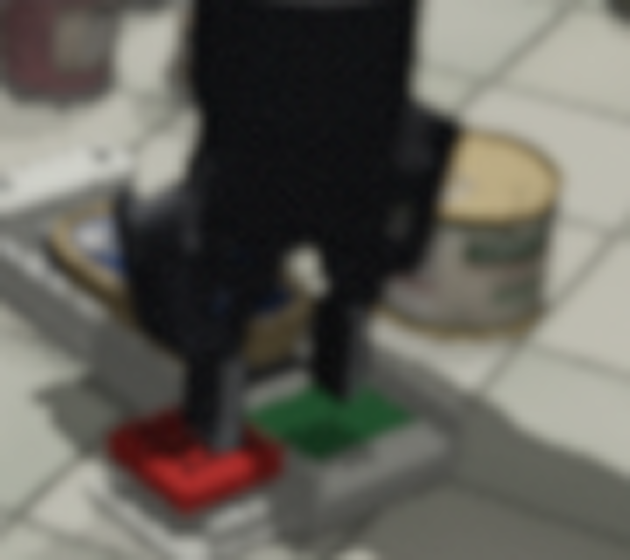

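The finger touches the key near crop (215,445), about centred, and the other finger stands over the band at crop (345,395). Now I'll press to the stop.

```bash
python3 - <<'E'
from h import *
for i in range(2):
    hit=robot.line_to(T(-.08,.0305,-.0215),speed=.04,max_force=18)
    print(hit,robot.get_ee_pos(),robot.get_ft_force(),robot.get_moment(),robot.get_clock())
    robot.pause(.5)
    print(robot.get_ee_pos(),robot.get_ft_force())
    if robot.get_ee_pos()[2]<-.0155: break
p,d=robot.snapshot("scene")
cv2.imwrite("pics/s6.png",cv2.resize(p[120:200,250:340,::-1],None,fx=7,fy=7,interpolation=cv2.INTER_CUBIC))
E
```

```text
True [ 0.51906772 -0.04259586 -0.01570388] [-4.38889070e+00 -8.60938657e-03  1.31138978e+01] [ 0.42226951  0.62426917 -0.01967926] 6.5917
[ 0.5190917  -0.04256874 -0.01574726] [-5.43707461  0.11701627 14.50023345]
```

View pics/s6.png

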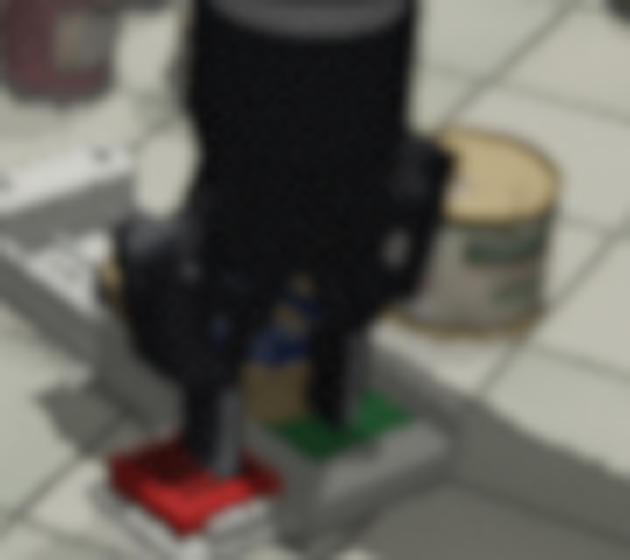

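The picture shows the key down (crop 195,480), and the tin's front at crop (275,420) resting on the green band against the lane finger. The force is steady, about 5 N along -x from the tin and 14.5 N up from the key, so I'm handing in.

```bash
python3 -c "
from plant import robot
print(robot.hand_in())"
```

```text
the job is handed in; nothing more can be done
None
```

I handed the job in with one finger holding the key down and the tin stopped against the other finger, its front edge over the green band; the result of the judging was not shown.

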